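# Bring the tube lamp round on the carousel and seat it before the light sensor

## Task

Turn the lamp carousel until the bay with the slim tube-shaped lamp stands in the middle of the gap in the retaining rail, at the carousel's front. Then lift that lamp out through the gap and set it down gently, upright and released, inside the round seat of the test stand, in front of the light sensor. Leave the globe-shaped lamp standing in its bay.

Things in the scene. Friction and masses are not known exactly. Their poses are not given: they have to be found in the camera images.
- carousel_base: Carousel's fixed grey base, 316 mm wide, origin at centre on the table. Front = its -x (white mark), roughly to the robot. On the same axis turns an aluminium disc, top at 32 mm, six bays at radius 110. Turn it by the round black knob on the axis: 44 mm wide, sides 135 to 167 mm above the table, grip from above at any yaw. Turns both ways without stop, 0.06 N m, stays where left; plugs and cap are part of it.
- tube_lamp: The lamp to move, loose in a bay 45 to 75 degrees left or right of the front: black foot 40 mm wide, 14 high, then a straight cylinder 26 mm wide (aluminium, white above) to a flat top at 85. Origin: centre of underside, on the disc at 32 mm, in a ring 46 mm inside, 6 high. At the front it is at (-110, 0) mm in the base's frame. 60 to 130 g. Grip its upper 30 mm from above at any yaw.
- globe_lamp: The other loose lamp: same foot, white ball 45 mm wide on top, 83 mm high; origin at centre of underside. Stays in its bay and turns with the disc. A fixed 5 mm wire rail runs over the bay centres, 130 mm above the table (13 mm over lamp tops), on four posts at radius 150 mm, except for a gap from 45 degrees left to 45 right of the base's front: lamps come out only there.
- test_stand: Fixed test stand, grey plate 20 mm thick; origin on the table straight below the centre of its round seat, a ring 64 mm inside, 72 outside, 6 high on the plate: seat floor 20 mm above the table. The plate reaches 55 mm from the seat's centre to its -x and both y sides, 145 mm to +x, where a round black light sensor with a white dome, 109 mm from the centre, stands up to 96 mm above the table.

How it is judged:
By the outcome, as a careful person would: the job done as asked, in the order asked, and still so for the second after the job is handed in, with the robot touching nothing.
It also fails if it takes over 45 s, if anything falls off the work surface, if the arm or the gripper's body presses on something with over 40 N, if the wrist force passes 120 N, or if a joint passes its speed limit or range.

## Robot

A 6-joint arm with a two-finger parallel gripper is mounted at the origin on the work surface. World frame = base frame: x ahead of the robot, y to its left, z up, the work surface at z = 0. Lengths are in m, angles in rad, forces in N, time in s.
With the tool pointing down it reaches from about 0.325 to 1 m from the base axis. Payload 5.1 kg.
Tool frame: the origin (TCP) lies at the very end of the fingers, on their centre line; the grasp point (between the pads) lies 19 mm behind it; z points along the fingers, x is the direction in which the jaws open and shut, and the axes are right-handed (so a half turn about z gives the same grasp; the last joint's range is limited). The gripper opens to 85 mm and grips with 20 to 120 N. Pads are 22 mm wide; open, the fingers measure 114 mm over their backs; the gripper's body (76 mm by 85 mm) begins 54 mm behind the grasp point. The pads swing forward as they close: fully open they stand 13 mm farther back than shut.
Start: joints at [1.253, 0.124, 1.65, -0, 1.367, -0.083], TCP at [0.151, 0.632, 0.231] pointing down, gripper open.
Joint ranges: [-2.61, 2.61], [-1.02, 2.33], [0.03, 2.71], [-1.35, 4.49], [0.32, 2.68], [-2.91, 2.91]. Speed limits (rad/s): [2.57, 2.57, 3.14, 3.14, 3.14, 3.14].

## Interface

Orientations are given as a unit quaternion [x, y, z, w].
In Python, from plant import * gives the robot as it stands.
- The arm moves only by the tool servo_tool, never from a script. Its argument "plan" is a list of rows, each a list of 7 numbers: the shift along the tool's x, y, z in cm, then the turn, a rotation vector about the tool's x, y, z in rad, then the finger opening in cm, from 0 to 8.54. A call has 1 to 12 rows; each row is the pose to reach, as a shift and turn from the pose commanded when the call began, along the tool's axes at that moment; what a row does not reach only later rows make up. A row lasts 1/12 s, in which the tool goes at most 41.7 mm and 7.16 degrees, less where a joint would pass 70% of its speed; a pose out of reach is approached as far as the arm can. A call with a gripper value outside its range is refused whole. The fingers move at their own pace and stop on an object; "squeeze" is the grip in N (left out, the last holds). Time passes only in rows, so rows that repeat a pose let the fingers close. It gives the time, the measured TCP pose, the force and the opening at its end, in the units of the state.
- sense(): the state, without advancing time (a new reading comes with each control period).
- get_image(name): name is "scene" or "top"; returns the picture (420x560x3 uint8, blue, green, red); there is no depth.
- camera_model(name): a dict with "fx", "fy", "cx", "cy" (pixels), "R" (3x3) and "t" (3): a world point X has camera coordinates R X + t. Camera axes: x right, y down, z forward; pixel columns grow to the right and rows downward; lengths in m; the calibration is good to about 2 mm. A picture is of the moment at which its call begins. camera_model takes no time and is no camera call.
- job_done(): hands the job in, once; it reports no verdict.
The state is a dict: "time": time; "qpos": joint angles; "qvel": joint speeds; "joint_torque": joint torques, N m; "tool_pos": TCP position; "orientation": TCP orientation; "force": force on the tool from outside, world axes, zero at the start; "moment": the same for the moment, N m; "width": finger opening in m.
Only numpy, scipy, OpenCV 4.12 (cv2) and the standard library are available. Lean on these libraries where they do the work, as an engineer would, in place of code of your own. Each camera call takes 0.05 s, during which the arm holds its last target.

## Working session

There is one attempt and no reset: what is moved stays moved. The work goes in short steps, Python scripts to look and compute and a tool call to move; the robot and the scene stay as the last step left them, time stands still between calls to the robot, and variables do not carry over. Pictures are saved under pics/ and viewed, and the job is handed in when it is done.

Besides the shell and the picture viewer there is one more tool, called after "Request:" by a JSON object that holds its "op" and its "data". servo_tool: Moves the arm, as the interface text tells. Its arguments: {"type":"object","properties":{"plan":{"type":"array"},"squeeze":{"type":"number"}},"required":["plan"]}

```bash
mkdir -p pics; ls; python3 - <<'E'
from plant import *
import cv2
for n in ("scene","top"):
    cv2.imwrite(f"pics/{n}0.png",get_image(n)); print(n,camera_model(n))
print(sense())
E
```

```text
pics
scene {'fx': 449.89953828555684, 'fy': 449.89953828555684, 'cx': 288.8776420403882, 'cy': 213.13557121223684, 'R': array([[ 0.84512016,  0.5345118 , -0.00830906],
       [ 0.36731278, -0.59191338, -0.7174398 ],
       [-0.38839828,  0.60327082, -0.69657096]]), 't': array([-0.45150857, -0.17510158,  1.27066599])}
top {'fx': 405.1243392523533, 'fy': 405.1243392523533, 'cx': 286.5561752872307, 'cy': 206.01732164901387, 'R': array([[-0.02393357, -0.99912642,  0.03425764],
       [-0.98360361,  0.01740705, -0.17950189],
       [ 0.17874876, -0.03799206, -0.98316097]]), 't': array([-0.04735869,  0.56596168,  0.8604859 ])}
{'time': 0.1, 'qpos': array([ 1.25343733e+00,  1.24444792e-01,  1.65155525e+00, -4.44648779e-06,
        1.36747829e+00, -8.26088692e-02]), 'qvel': array([ 0.00025009, -0.00082205, -0.00351269,  0.00205092, -0.00044144,
       -0.00013014]), 'joint_torque': array([ 4.27409232e-04, -4.24933934e+01, -3.66652822e+01, -1.45217291e-04,
        3.98429052e-03, -1.33756208e-05]), 'tool_pos': array([0.15105181, 0.63163636, 0.23016223]), 'orientation': array([ 7.85047134e-01,  6.19435314e-01, -7.84637421e-04,  5.22775046e-04]), 'force': array([0.4318805 , 0.26805718, 0.0205062 ]), 'moment': array([ 0.00453002, -0.0643465 , -0.02126576]), 'width': 0.08566196705110522}
```

View pics/scene0.png

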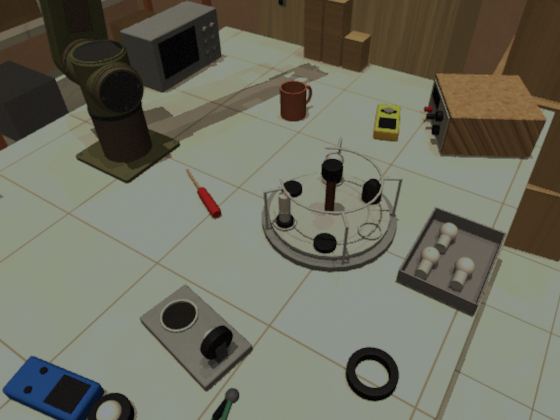

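View pics/top0.png

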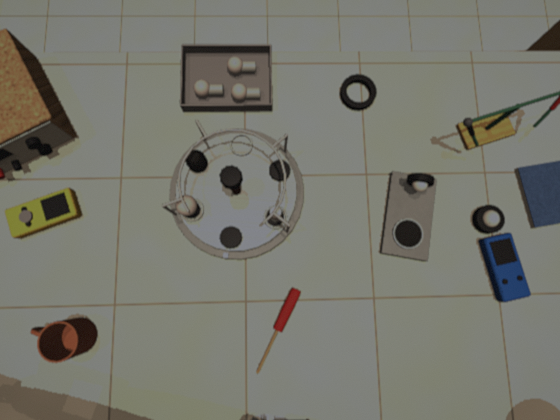

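```bash
python3 - <<'E'
import cv2,numpy as np
def br(c): return np.clip((c/255.)**0.6*255,0,255).astype('uint8')
t=cv2.imread("pics/top0.png");s=cv2.imread("pics/scene0.png")
cv2.imwrite("pics/tz.png",cv2.resize(br(t[110:270,150:310]),None,fx=3.7,fy=3.7,interpolation=2))
cv2.imwrite("pics/sz.png",cv2.resize(br(s[130:270,240:420]),None,fx=4.2,fy=4.2,interpolation=2))
cv2.imwrite("pics/tz2.png",cv2.resize(br(t[160:270,370:450]),None,fx=5,fy=5,interpolation=2))
E
```

```text
(no output)
```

View pics/tz.png

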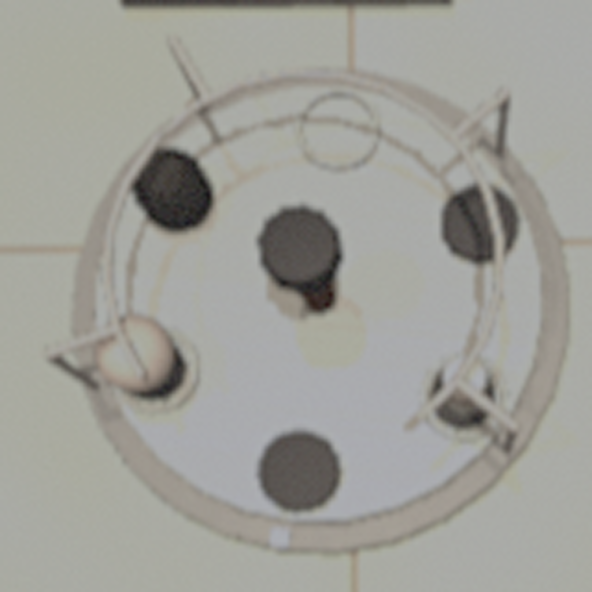

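View pics/sz.png

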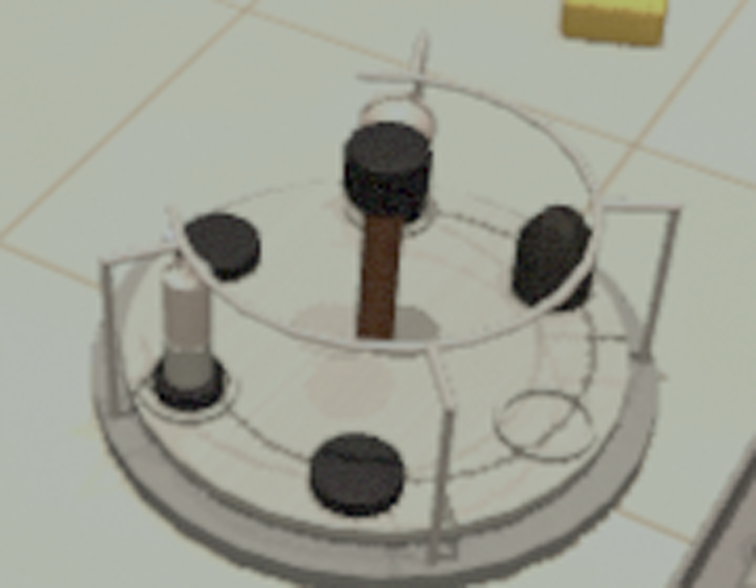

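View pics/tz2.png

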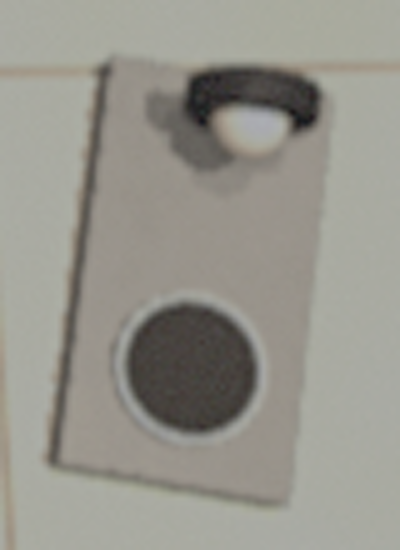

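```bash
cat > h.py <<'E'
import numpy as np,cv2
from plant import *
def ray(n,u,v,z):
    c=camera_model(n);R=c["R"];t=c["t"];o=-R.T@t
    d=R.T@np.array([(u-c["cx"])/c["fx"],(v-c["cy"])/c["fy"],1]);return (o+d*(z-o[2])/d[2])
def proj(n,X):
    c=camera_model(n);p=c["R"]@np.array(X)+c["t"];return np.array([c["fx"]*p[0]/p[2]+c["cx"],c["fy"]*p[1]/p[2]+c["cy"]])
E
python3 - <<'E'
from h import *
np.set_printoptions(precision=4,suppress=True)
T=lambda x,y:((x+.5)/3.7-.5+150,(y+.5)/3.7-.5+110)
S=lambda x,y:((x+.5)/4.2-.5+240,(y+.5)/4.2-.5+130)
P=lambda x,y:((x+.5)/5-.5+370,(y+.5)/5-.5+160)
print("knob top",ray("top",*T(300,246),.167),ray("scene",*S(390,147),.167))
for z in(.02,.026,.03):print("mark",z,ray("top",*T(280,537),z))
print("tube ring",ray("top",*T(463,395),.038), "scene",ray("scene",*S(186,392),.038))
print("tube top",ray("scene",*S(188,276),.117))
print("globe ring",ray("top",*T(150,362),.038))
print("empty ring",ray("top",*T(340,132),.038))
print("plug front",ray("top",*T(300,471),.04),ray("top",*T(300,471),.05))
print("stand seat",ray("top",*P(191,367),.026))
print("corners",[ray("top",*P(a,b),.02)[:2] for a,b in((50,463),(287,504),(110,60))])
# ellipse fit
t=cv2.imread("pics/top0.png");g=cv2.cvtColor(t,6)
m=((g<75)*255).astype('uint8');cs,_=cv2.findContours(m,0,1)
for c in cs:
    if cv2.contourArea(c)>150:
        e=cv2.fitEllipse(c);
        if 150<e[0][0]<450 and 100<e[0][1]<270: print(e)
# base outline
hsv=cv2.cvtColor(t,cv2.COLOR_BGR2HSV)
for p in [(237,245),(237,258),(237,250),(200,240),(226,254),(237,268),(409,234),(400,250)]: print(p,t[p[1],p[0]],hsv[p[1],p[0]])
E
```

```text
knob top [0.6061 0.0545 0.167 ] [0.6108 0.0538 0.167 ]
mark 0.02 [0.4606 0.0815 0.02  ]
mark 0.026 [0.4602 0.0808 0.026 ]
mark 0.03 [0.46   0.0803 0.03  ]
tube ring [ 0.5439 -0.0323  0.038 ] scene [ 0.5466 -0.0398  0.038 ]
tube top [ 0.5461 -0.0348  0.117 ]
globe ring [0.5679 0.159  0.038 ]
empty ring [0.7138 0.0424 0.038 ]
plug front [0.4989 0.0673 0.04  ] [0.4978 0.0662 0.05  ]
stand seat [ 0.5012 -0.3393  0.026 ]
corners [array([ 0.4588, -0.2722]), array([ 0.4376, -0.3811]), array([ 0.6499, -0.3137])]
((230.46945190429688, 237.0241241455078), (20.52113914489746, 21.243148803710938), 84.78238677978516)
((407.8447570800781, 233.2459716796875), (24.8483829498291, 26.591501235961914), 134.20474243164062)
((416.1170654296875, 182.1626739501953), (18.96458625793457, 32.65517807006836), 80.6401138305664)
((231.3416748046875, 178.8701934814453), (20.604293823242188, 28.905851364135742), 158.8411865234375)
((276.2252197265625, 170.78909301757812), (13.122413635253906, 21.488109588623047), 168.18345642089844)
((196.40208435058594, 161.17527770996094), (19.943254470825195, 22.823959350585938), 146.65692138671875)
((232.47555541992188, 108.16024780273438), (5.780097484588623, 143.98406982421875), 89.37064361572266)
(237, 245) [40 46 49] [20 47 49]
(237, 258) [ 89  98 104] [ 18  37 104]
(237, 250) [110 109 107] [100   7 110]
(200, 240) [103 112 115] [ 23  27 115]
(226, 254) [138 132 130] [113  15 138]
(237, 268) [121 131 129] [ 36  19 131]
(409, 234) [24 26 29] [12 44 29]
(400, 250) [ 98 107 114] [ 17  36 114]
```

```bash
cat >> h.py <<'E'
from scipy.spatial.transform import Rotation as Ro
def delta(X,yaw=None):
    s=sense();R=Ro.from_quat(s["orientation"]).as_matrix();d=R.T@(np.array(X)-s["tool_pos"])*100
    y0=np.arctan2(R[1,0],R[0,0])
    print("t",round(s["time"],2),"tcp",s["tool_pos"].round(4),"yaw",np.degrees(y0).round(1),"tilt",R[:,2].round(4),"shift cm",d.round(2),"tool-z turn",None if yaw is None else -(np.radians(yaw)-y0), "q",s["qpos"].round(2),"F",s["force"].round(1),"w",round(s["width"],4))
E
python3 - <<'E'
from h import *
delta([.608,.0545,.231])
t=cv2.imread("pics/top0.png")
# white mark
roi=t[247:260,215:240].astype(int);w=np.clip(roi.min(2)-118,0,None);ys,xs=np.nonzero(w)
print((xs*w[ys,xs]).sum()/w.sum()+215,(ys*w[ys,xs]).sum()/w.sum()+247,w.max())
print(t[247:260,220:232].min(2))
E
```

```text
t 0.1 tcp [0.1511 0.6316 0.2302] yaw 76.5 tilt [-6.0e-04 -1.8e-03 -1.0e+00] shift cm [-4.550e+01  5.787e+01 -1.000e-02] tool-z turn None q [ 1.25  0.12  1.65 -0.    1.37 -0.08] F [0.4 0.3 0. ] w 0.0857
226.86744639376218 251.4970760233918 14
[[128 130 131 130 119  95  67  50  48  43  39  48]
 [114 121 126 129 128 122 101  92  92  81  82  90]
 [ 94 101 105 113 114 116 114 116 122 115 114 123]
 [100  95  92  94  92  93 100 105 112 112 108 111]
 [104 102  99 100 100  96  96  97  95  90  86  85]
 [102 102 105 113 120 120 113 114 102  92  92  92]
 [104 105 108 123 129 129 126 125 110 100 100 102]
 [104 102 110 127 131 130 130 127 106  98 102 102]
 [100 102 111 129 131 131 131 127 106 100 100 103]
 [ 93  94 103 125 130 131 130 127 108 102 104 102]
 [ 89  85  88 113 120 119 117 113  99  97  98  98]
 [107 100  95 102 100  95  94  88  81  82  85  83]
 [122 118 116 115 106  93  88  89  89  91  92  90]]
```

Request:
{"op": "servo_tool", "data": {"plan": [[-45.5, 57.9, 0, 0, 0, 0, 8.5], [-45.5, 57.9, 0, 0, 0, 0, 8.5], [-45.5, 57.9, 0, 0, 0, 0, 8.5], [-45.5, 57.9, 0, 0, 0, 0, 8.5], [-45.5, 57.9, 0, 0, 0, 0, 8.5], [-45.5, 57.9, 0, 0, 0, 0, 8.5], [-45.5, 57.9, 0, 0, 0, 0, 8.5], [-45.5, 57.9, 0, 0, 0, 0, 8.5], [-45.5, 57.9, 0, 0, 0, 0, 8.5], [-45.5, 57.9, 0, 0, 0, 0, 8.5], [-45.5, 57.9, 0, 0, 0, 0, 8.5], [-45.5, 57.9, 0, 0, 0, 0, 8.5]]}}

```text
time: 1.1
tool_pos: [0.4623, 0.2383, 0.2311]
orientation: [0.785, 0.619, -0.0, -0.0]
force: [0.3, 0.8, 0.1]
width: 0.085
```

```bash
python3 -c "
from h import *
delta([.608,.0545,.231])"
```

```text
t 1.1 tcp [0.4623 0.2383 0.2311] yaw 76.5 tilt [-2.e-04 -0.e+00 -1.e+00] shift cm [-14.49  18.44   0.  ] tool-z turn None q [ 0.37 -0.17  1.94  0.    1.37 -0.96] F [0.3 0.8 0.1] w 0.085
```

Request:
{"op": "servo_tool", "data": {"plan": [[-14.5, 18.4, 0, 0, 0, 0, 8.5], [-14.5, 18.4, 0, 0, 0, 0, 8.5], [-14.5, 18.4, 0, 0, 0, 0, 8.5], [-14.5, 18.4, 0, 0, 0, 0, 8.5], [-14.5, 18.4, 0, 0, 0, 0, 8.5], [-14.5, 18.4, 0, 0, 0, 0, 8.5], [-14.5, 18.4, 0, 0, 0, 0, 8.5], [-14.5, 18.4, 0, 0, 0, 0, 8.5], [-14.5, 18.4, 0, 0, 0, 0, 8.5]]}}

```text
time: 1.85
tool_pos: [0.6063, 0.0568, 0.2306]
orientation: [0.785, 0.619, -0.0, -0.001]
force: [0.4, -0.8, 0.1]
width: 0.085
```

```bash
python3 -c "
from h import *
delta([.608,.0545,.136])
cv2.imwrite('pics/s1.png',get_image('scene'))"
```

```text
t 1.85 tcp [0.6063 0.0568 0.2306] yaw 76.5 tilt [-1.5e-03  5.0e-04 -1.0e+00] shift cm [-0.18  0.23  9.46] tool-z turn None q [ 0.01  0.04  1.74  0.    1.36 -1.33] F [ 0.4 -0.8  0.1] w 0.085
```

View pics/s1.png

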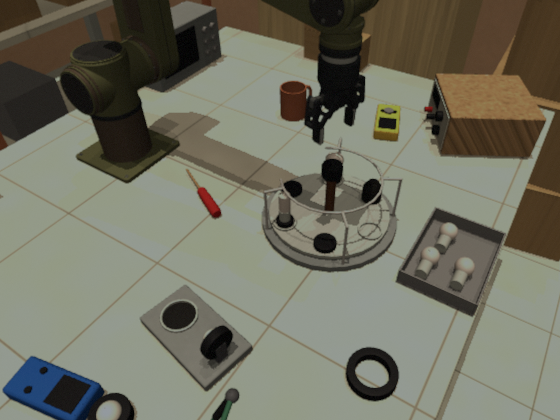

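Request:
{"op": "servo_tool", "data": {"plan": [[0, 0, 3, 0, 0, 0, 8.5], [0, 0, 6, 0, 0, 0, 8.5], [0, 0, 8, 0, 0, 0, 8.5], [0, 0, 9.5, 0, 0, 0, 8.5], [0, 0, 9.5, 0, 0, 0, 8.5], [0, 0, 9.5, 0, 0, 0, 8.5]]}}

```text
time: 2.4
tool_pos: [0.6058, 0.0576, 0.1357]
orientation: [0.785, 0.62, -0.001, -0.001]
force: [-0.1, -0.2, 0.4]
width: 0.085
```

```bash
python3 -c "
from h import *
delta([.608,.0545,.136])"
```

```text
t 2.4 tcp [0.6058 0.0576 0.1357] yaw 76.6 tilt [-2.e-03  1.e-04 -1.e+00] shift cm [-0.25  0.29 -0.03] tool-z turn None q [ 0.01  0.11  1.83  0.    1.2  -1.33] F [-0.1 -0.2  0.4] w 0.085
```

Request:
{"op": "servo_tool", "data": {"plan": [[-0.25, 0.3, 0, 0, 0, 0, 8.5], [-0.25, 0.3, 0, 0, 0, 0, 4], [-0.25, 0.3, 0, 0, 0, 0, 4], [-0.25, 0.3, 0, 0, 0, 0, 4], [-0.25, 0.3, 0, 0, 0, 0, 4], [-0.25, 0.3, 0, 0, 0, 0, 4], [-0.25, 0.3, 0, 0, 0, 0, 4], [-0.25, 0.3, 0, 0, 0, 0, 4]], "squeeze": 30}}

```text
time: 3.07
tool_pos: [0.6108, 0.0563, 0.1387]
orientation: [0.785, 0.619, 0.004, -0.001]
force: [0.5, 9.5, 4.3]
width: 0.0429
```

```bash
python3 -c "
from h import *
delta([.608,.0545,.136])"
```

```text
t 3.07 tcp [0.6108 0.0563 0.1387] yaw 76.5 tilt [ 0.0045  0.0061 -1.    ] shift cm [-0.24 -0.23  0.26] tool-z turn None q [ 0.    0.12  1.82  0.01  1.2  -1.34] F [0.5 9.5 4.3] w 0.0429
```

Request:
{"op": "servo_tool", "data": {"plan": [[0.1, 0, 0, 0, 0, 0.1, 4], [0.2, 0, 0, 0, 0, 0.2, 4], [0.2, 0, 0, 0, 0, 0.3, 4], [0.2, 0, 0, 0, 0, 0.4, 4], [0.2, 0, 0, 0, 0, 0.5, 4], [0.2, 0, 0, 0, 0, 0.6, 4], [0.2, 0, 0, 0, 0, 0.7, 4], [0.2, 0, 0, 0, 0, 0.8, 4], [0.2, 0, 0, 0, 0, 0.9, 4], [0.2, 0, 0, 0, 0, 1.0, 4], [0.2, 0, 0, 0, 0, 1.11, 4], [0.2, 0, 0, 0, 0, 1.11, 4]]}}

```text
time: 4.07
tool_pos: [0.6092, 0.0552, 0.1385]
orientation: [0.994, 0.111, -0.001, -0.0]
force: [-8.2, -1.0, 8.4]
width: 0.043
```

```bash
python3 -c "
from h import *
delta([.608,.0545,.136])
cv2.imwrite('pics/t2.png',get_image('top'))
cv2.imwrite('pics/s2.png',get_image('scene'))"
```

```text
t 4.07 tcp [0.6092 0.0552 0.1385] yaw 12.7 tilt [-1.3e-03  1.0e-04 -1.0e+00] shift cm [-0.13  0.04  0.25] tool-z turn None q [ 0.    0.12  1.82  0.    1.21 -0.22] F [-8.2 -1.   8.4] w 0.043
```

View pics/t2.png

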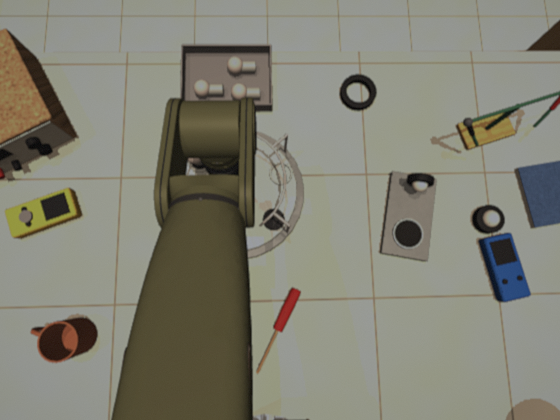

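View pics/s2.png

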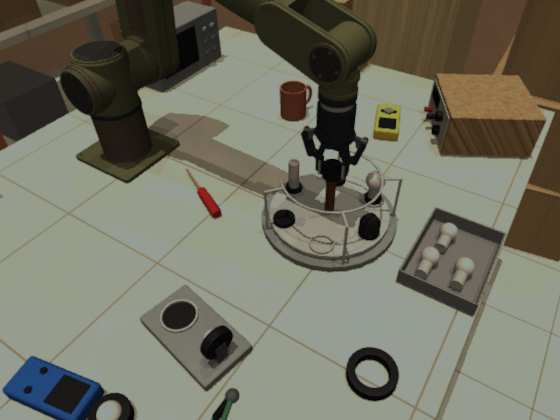

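```bash
python3 - <<'E'
from h import *
def br(c): return np.clip((c/255.)**0.6*255,0,255).astype('uint8')
s=cv2.imread("pics/s2.png")
cv2.imwrite("pics/s2z.png",cv2.resize(br(s[145:265,250:410]),None,fx=5,fy=5,interpolation=2))
C=np.array([.608,.0555]);f=np.radians(169.8)
p=[*C+.11*np.array([np.cos(f),np.sin(f)])]
print(p)
for z in (.032,.046,.117): print(z,proj("scene",p+[z]), (proj("scene",p+[z])+.5-[250,145])*5)
E
```

```text
[np.float64(0.49973848312338337), np.float64(0.07497932143515412)]
0.032 [293.23212763 189.04272759] [218.66063815 222.71363793]
0.046 [293.22307015 184.68046495] [218.61535075 200.90232477]
0.117 [293.17452145 161.29844258] [218.37260727  83.9922129 ]
```

View pics/s2z.png

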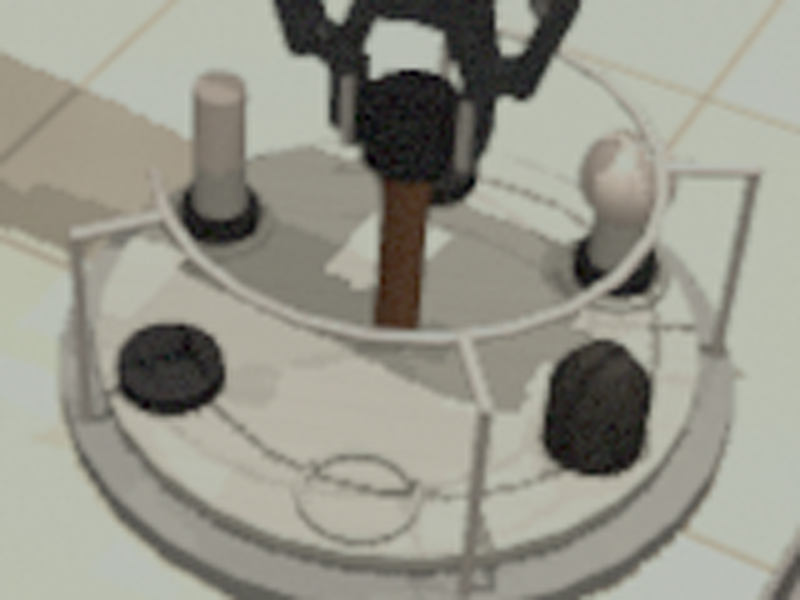

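```bash
python3 - <<'E'
from h import *
S=lambda x,y:((x+.5)/5-.5+250,(y+.5)/5-.5+145)
print(ray("scene",*S(220,90),.117),ray("scene",*S(221,223),.035))
E
```

```text
[0.50315575 0.07134779 0.117     ] [0.50304288 0.07229561 0.035     ]
```

Request:
{"op": "servo_tool", "data": {"plan": [[0, 0, 0, 0, 0, 0, 8.5], [0, 0, 0, 0, 0, 0, 8.5], [0, 0, 0, 0, 0, 0, 8.5], [0, 0, 0, 0, 0, 0, 8.5], [0, 0, 0, 0, 0, 0, 8.5], [0, 0, -4, 0, 0, 0, 8.5], [0, 0, -8, 0, 0, 0, 8.5], [0, 0, -11, 0, 0, 0, 8.5], [5, 20, -11, 0, 0, 0, 8.5], [5, 20, -11, 0, 0, 0, 8.5], [5, 20, -11, 0, 0, 0, 8.5], [5, 20, -11, 0, 0, 0, 8.5]]}}

```text
time: 5.17
tool_pos: [0.6861, -0.0947, 0.2467]
orientation: [0.994, 0.113, 0.0, 0.0]
force: [1.2, 0.8, -0.1]
width: 0.0852
```

Request:
{"op": "servo_tool", "data": {"plan": [[0, 10, 0, 0, 0, 0, 6.5], [0, 10, 0, 0, 0, 0, 6.5], [0, 10, 0, 0, 0, 0, 6.5], [0, 10, 0, 0, 0, 0, 6.5]]}}

```text
time: 5.5
tool_pos: [0.7079, -0.195, 0.2453]
orientation: [0.994, 0.11, -0.0, 0.0]
force: [-1.0, -0.4, -0.2]
width: 0.0648
```

```bash
python3 -c "
from h import *
delta([.608,.0545,.136])
def br(c): return np.clip((c/255.)**0.6*255,0,255).astype('uint8')
t=get_image('top');cv2.imwrite('pics/t3.png',t)
cv2.imwrite('pics/t3z.png',cv2.resize(br(t[110:270,150:310]),None,fx=3.7,fy=3.7,interpolation=2))"
```

```text
t 5.5 tcp [ 0.7079 -0.195   0.2453] yaw 12.7 tilt [-8.e-04 -5.e-04 -1.e+00] shift cm [ -4.25 -26.54  10.92] tool-z turn None q [-0.34  0.3   1.42 -0.    1.42 -0.56] F [-1.  -0.4 -0.2] w 0.0648
```

View pics/t3z.png

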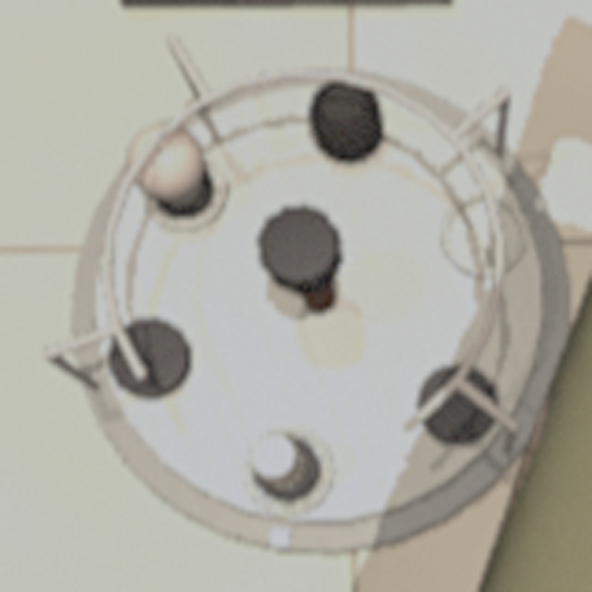

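```bash
python3 - <<'E'
from h import *
T=lambda x,y:((x+.5)/3.7-.5+150,(y+.5)/3.7-.5+110)
C=np.array([.606,.0548])
for n,p,z in(("mark",(280,537),.024),("foot",(287,470),.046),("top",(273,454),.117),("ring",(285,471),.036),("emptyring",(482,237),.036),("topplugcap opp",(150,358),.045)):
    q=ray("top",*T(*p),z)[:2];d=q-C;print(n,q.round(4),np.hypot(*d).round(4),np.degrees(np.arctan2(d[1],d[0]))%360)
E
```

```text
mark [0.4604 0.081 ] 0.148 169.79771688186153
foot [0.499  0.0744] 0.1088 169.60407618102204
top [0.5004 0.0744] 0.1074 169.47769529691593
ring [0.4995 0.0767] 0.1088 168.3633443370028
emptyring [ 0.6444 -0.0461] 0.108 290.8487403289589
topplugcap opp [0.5691 0.1577] 0.1093 109.72602871959967
```

```bash
python3 -c "
from h import *
delta([.501,.0735,.245])"
```

```text
t 5.55 tcp [ 0.7077 -0.1925  0.2455] yaw 12.8 tilt [-9.e-04  8.e-04 -1.e+00] shift cm [-14.27 -30.52   0.09] tool-z turn None q [-0.34  0.3   1.43  0.    1.42 -0.56] F [ 0.3  0.5 -0.1] w 0.0653
```

Request:
{"op": "servo_tool", "data": {"plan": [[-14.3, -30.5, 0, 0, 0, 0, 6.5], [-14.3, -30.5, 0, 0, 0, 0, 6.5], [-14.3, -30.5, 0, 0, 0, 0, 6.5], [-14.3, -30.5, 0, 0, 0, 0, 6.5], [-14.3, -30.5, 0, 0, 0, 0, 6.5], [-14.3, -30.5, 0, 0, 0, 0, 6.5], [-14.3, -30.5, 0, 0, 0, 0, 6.5], [-14.3, -30.5, 0, 0, 0, 0, 6.5], [-14.3, -30.5, 0, 0, 0, 0, 6.5], [-14.3, -30.5, 0, 0, 0, 0, 6.5], [-14.3, -30.5, 0, 0, 0, 0, 6.5], [-14.3, -30.5, 0, 0, 0, 0, 6.5]]}}

```text
time: 6.55
tool_pos: [0.5004, 0.0744, 0.2465]
orientation: [0.994, 0.113, 0.0, 0.0]
force: [-1.3, -0.3, -0.2]
width: 0.0652
```

```bash
python3 -c "
from h import *
delta([.501,.0735,.084])"
```

```text
t 6.55 tcp [0.5004 0.0744 0.2465] yaw 13.0 tilt [ 5.e-04 -2.e-04 -1.e+00] shift cm [ 0.03  0.09 16.25] tool-z turn None q [ 0.04 -0.21  1.95 -0.    1.4  -0.18] F [-1.3 -0.3 -0.2] w 0.0652
```

Request:
{"op": "servo_tool", "data": {"plan": [[0, 0, 3, 0, 0, 0, 6.5], [0, 0, 6, 0, 0, 0, 6.5], [0, 0, 9, 0, 0, 0, 6.5], [0, 0, 11, 0, 0, 0, 6.5], [0, 0, 11, 0, 0, 0, 6.5]]}}

```text
time: 6.97
tool_pos: [0.4971, 0.0732, 0.1305]
orientation: [0.994, 0.112, -0.005, -0.0]
force: [-2.0, -0.7, -0.7]
width: 0.0653
```

```bash
python3 -c "
from h import *
delta([.501,.0735,.084])
def br(c): return np.clip((c/255.)**0.6*255,0,255).astype('uint8')
t=get_image('scene')
cv2.imwrite('pics/s4z.png',cv2.resize(br(t[125:265,240:420]),None,fx=4,fy=4,interpolation=2))"
```

```text
t 6.97 tcp [0.4971 0.0732 0.1305] yaw 12.8 tilt [-1.050e-02 -5.000e-04 -9.999e-01] shift cm [0.44 0.07 4.65] tool-z turn None q [ 0.04 -0.11  2.06 -0.    1.2  -0.18] F [-2.  -0.7 -0.7] w 0.0653
```

View pics/s4z.png

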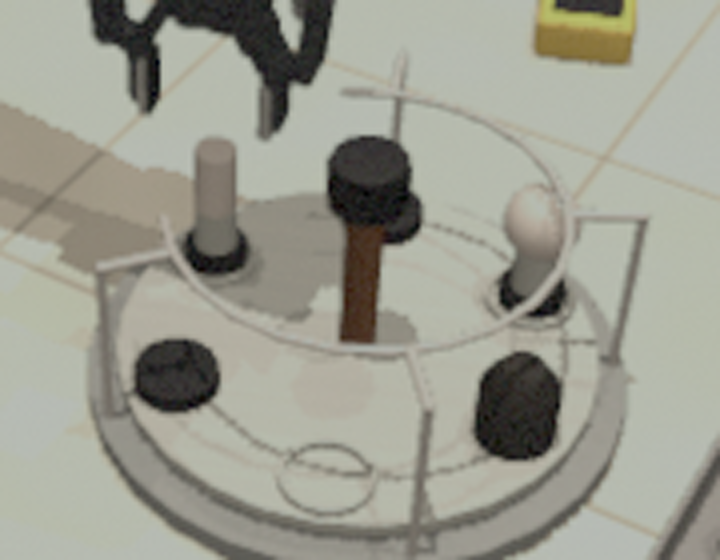

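Request:
{"op": "servo_tool", "data": {"plan": [[0, 0, 0, 0, 0, 0, 6.5], [0, 0, 0, 0, 0, 0, 6.5]]}}

```text
time: 7.18
tool_pos: [0.5018, 0.074, 0.1385]
orientation: [0.994, 0.112, 0.002, 0.0]
force: [0.4, 0.3, 0.3]
width: 0.0652
```

```bash
python3 -c "
from h import *
delta([.501,.0735,.084])"
```

```text
t 7.18 tcp [0.5018 0.074  0.1385] yaw 12.9 tilt [ 3.4e-03  1.0e-04 -1.0e+00] shift cm [-0.11  0.03  5.45] tool-z turn None q [ 0.04 -0.12  2.06 -0.    1.2  -0.18] F [0.4 0.3 0.3] w 0.0652
```

Request:
{"op": "servo_tool", "data": {"plan": [[0, 0, 0.5, 0, 0, 0, 6.5], [0, 0, 1.5, 0, 0, 0, 6.5], [0, 0, 2.5, 0, 0, 0, 6.5], [0, 0, 3.5, 0, 0, 0, 6.5], [0, 0, 4.5, 0, 0, 0, 6.5], [0, 0, 5.0, 0, 0, 0, 6.5], [0, 0, 5.3, 0, 0, 0, 6.5], [0, 0, 5.3, 0, 0, 0, 6.5], [0, 0, 5.3, 0, 0, 0, 6.5]]}}

```text
time: 7.93
tool_pos: [0.5001, 0.0744, 0.0833]
orientation: [0.994, 0.113, -0.0, -0.0]
force: [-0.1, -0.8, 0.3]
width: 0.0648
```

```bash
python3 -c "
from h import *
delta([.501,.0735,.084])
def br(c): return np.clip((c/255.)**0.6*255,0,255).astype('uint8')
t=get_image('scene')
cv2.imwrite('pics/s5z.png',cv2.resize(br(t[125:265,240:420]),None,fx=4,fy=4,interpolation=2))"
```

```text
t 7.93 tcp [0.5001 0.0744 0.0833] yaw 13.0 tilt [-1.e-04 -0.e+00 -1.e+00] shift cm [ 0.06  0.11 -0.07] tool-z turn None q [ 0.04 -0.05  2.1   0.    1.1  -0.18] F [-0.1 -0.8  0.3] w 0.0648
```

View pics/s5z.png

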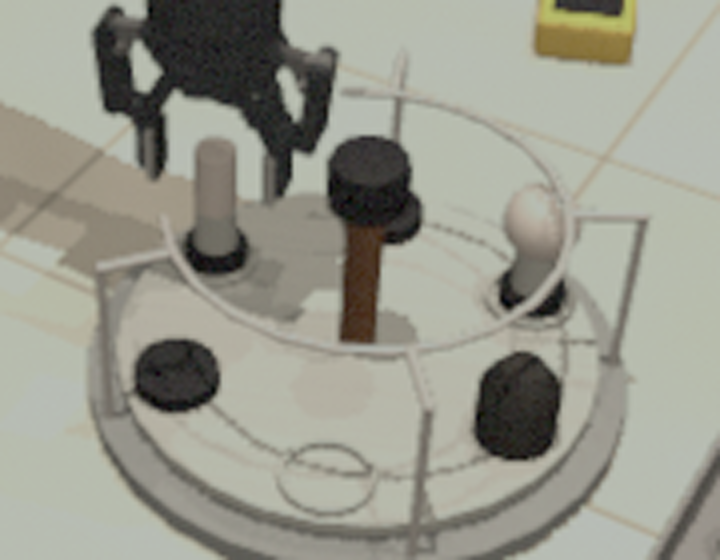

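Request:
{"op": "servo_tool", "data": {"plan": [[0.1, 0.1, 0, 0, 0, 0, 4.5], [0.1, 0.1, 0, 0, 0, 0, 3.5], [0.1, 0.1, 0, 0, 0, 0, 3], [0.1, 0.1, 0, 0, 0, 0, 2], [0.1, 0.1, 0, 0, 0, 0, 2], [0.1, 0.1, 0, 0, 0, 0, 2], [0.1, 0.1, 0, 0, 0, 0, 2], [0.1, 0.1, 0, 0, 0, 0, 2]], "squeeze": 25}}

```text
time: 8.65
tool_pos: [0.5015, 0.0737, 0.0838]
orientation: [0.994, 0.113, 0.0, 0.0]
force: [-0.8, -0.1, 3.4]
width: 0.0252
```

```bash
python3 -c "
from h import *
delta([.501,.0735,.18])"
```

```text
t 8.65 tcp [0.5015 0.0737 0.0838] yaw 12.9 tilt [ 6.e-04 -0.e+00 -1.e+00] shift cm [-0.05  0.   -9.62] tool-z turn None q [ 0.04 -0.05  2.09 -0.    1.1  -0.19] F [-0.8 -0.1  3.4] w 0.0252
```

Request:
{"op": "servo_tool", "data": {"plan": [[0, 0, -0.4, 0, 0, 0, 2], [0, 0, -1.2, 0, 0, 0, 2], [0, 0, -2.4, 0, 0, 0, 2], [0, 0, -4, 0, 0, 0, 2], [0, 0, -6, 0, 0, 0, 2], [0, 0, -8, 0, 0, 0, 2], [0, 0, -10, 0, 0, 0, 2], [0, 0, -12, 0, 0, 0, 2], [0, 0, -13.5, 0, 0, 0, 2], [0, 0, -14.5, 0, 0, 0, 2], [0, 0, -15, 0, 0, 0, 2], [0, 0, -15, 0, 0, 0, 2]]}}

```text
time: 9.65
tool_pos: [0.5018, 0.0737, 0.235]
orientation: [0.994, 0.113, 0.001, 0.0]
force: [0.5, -0.8, 0.0]
width: 0.0252
```

```bash
python3 - <<'E'
from h import *
P=lambda x,y:((x+.5)/5-.5+370,(y+.5)/5-.5+160)
print("seat top",ray("top",*P(191,367),.026))
s=get_image("scene");cv2.imwrite("pics/s6.png",s)
def br(c): return np.clip((c/255.)**0.6*255,0,255).astype('uint8')
a=br(s[270:390,130:260]);b=br(s[80:260,240:420])
cv2.imwrite("pics/s6z.png",np.hstack([cv2.resize(a,(390,360)),cv2.resize(b,(360,360))]))
m=((cv2.cvtColor(s,6)<75)*255).astype('uint8');cs,_=cv2.findContours(m,0,1)
for c in cs:
    if cv2.contourArea(c)>150:
        e=cv2.fitEllipse(c)
        if 130<e[0][0]<260 and 280<e[0][1]<390: print(e,ray("scene",*e[0],.02))
t=cv2.imread("pics/top0.png");print(ray("top",407.84,233.25,.02))
delta([.502,-.339,.235])
E
```

```text
seat top [ 0.50117188 -0.33929965  0.026     ]
((217.5516815185547, 345.6721496582031), (31.263729095458984, 40.28671646118164), 25.075414657592773) [ 0.60330786 -0.34957132  0.02      ]
((178.51541137695312, 314.72808837890625), (25.596525192260742, 33.676475524902344), 67.51354217529297) [ 0.49897484 -0.338113    0.02      ]
[ 0.50123235 -0.34139408  0.02      ]
t 9.7 tcp [0.5013 0.0737 0.2336] yaw 12.9 tilt [ 5.e-04  0.e+00 -1.e+00] shift cm [-9.18 40.24 -0.14] tool-z turn None q [ 0.04 -0.2   1.96 -0.    1.38 -0.19] F [ 0.3  0.5 -0.6] w 0.0253
```

View pics/s6z.png

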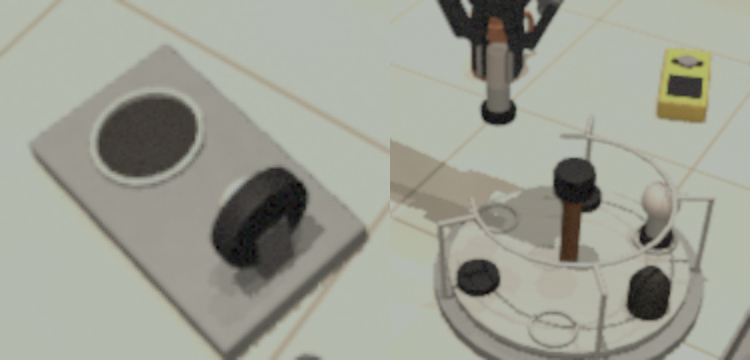

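Request:
{"op": "servo_tool", "data": {"plan": [[-0.2, 0.8, 0, 0, 0, 0, 2], [-0.6, 2.6, 0, 0, 0, 0, 2], [-1.2, 5.2, 0, 0, 0, 0, 2], [-2.0, 8.6, 0, 0, 0, 0, 2], [-2.8, 12.1, 0, 0, 0, 0, 2], [-3.6, 15.6, 0, 0, 0, 0, 2], [-4.4, 19.0, 0, 0, 0, 0, 2], [-5.2, 22.5, 0, 0, 0, 0, 2], [-6.0, 26.0, 0, 0, 0, 0, 2], [-6.8, 29.4, 0, 0, 0, 0, 2], [-7.6, 32.9, 0, 0, 0, 0, 2], [-8.2, 35.5, 0, 0, 0, 0, 2]]}}

```text
time: 10.7
tool_pos: [0.4994, -0.2935, 0.2315]
orientation: [0.994, 0.112, -0.001, -0.001]
force: [0.9, 0.3, -0.2]
width: 0.0256
```

Request:
{"op": "servo_tool", "data": {"plan": [[-0.5, 2.2, 0, 0, 0, 0, 2], [-0.8, 3.6, 0, 0, 0, 0, 2], [-1.0, 4.4, 0, 0, 0, 0, 2], [-1.1, 4.8, 0, 0, 0, 0, 2], [-1.1, 4.8, 0, 0, 0, 0, 2], [-1.1, 4.8, 0, 0, 0, 0, 2]]}}

```text
time: 11.2
tool_pos: [0.501, -0.339, 0.233]
orientation: [0.994, 0.113, -0.0, -0.0]
force: [0.1, -0.9, -0.3]
width: 0.0254
```

```bash
python3 -c "
from h import *
delta([.5005,-.3395,.0725])"
```

```text
t 11.2 tcp [ 0.501 -0.339  0.233] yaw 13.0 tilt [-4.e-04  8.e-04 -1.e+00] shift cm [-0.05  0.05 16.05] tool-z turn None q [-0.68  0.02  1.75  0.    1.37 -0.91] F [ 0.1 -0.9 -0.3] w 0.0254
```

Request:
{"op": "servo_tool", "data": {"plan": [[0, 0, 0.5, 0, 0, 0, 2], [0, 0, 1.5, 0, 0, 0, 2], [0, 0, 3, 0, 0, 0, 2], [0, 0, 5, 0, 0, 0, 2], [0, 0, 7, 0, 0, 0, 2], [0, 0, 9, 0, 0, 0, 2], [0, 0, 11, 0, 0, 0, 2], [0, 0, 12.5, 0, 0, 0, 2], [0, 0, 13.5, 0, 0, 0, 2], [0, 0, 14.0, 0, 0, 0, 2], [0, 0, 14, 0, 0, 0, 2], [0, 0, 14, 0, 0, 0, 2]]}}

```text
time: 12.2
tool_pos: [0.5013, -0.3399, 0.0938]
orientation: [0.994, 0.113, 0.0, 0.0]
force: [0.4, -0.2, -0.2]
width: 0.0257
```

```bash
python3 - <<'E'
from h import *
s=get_image("scene");cv2.imwrite("pics/s7.png",s)
def br(c): return np.clip((c/255.)**0.6*255,0,255).astype('uint8')
cv2.imwrite("pics/s7z.png",cv2.resize(br(s[250:390,120:270]),None,fx=4,fy=4,interpolation=2))
delta([.5005,-.3395,.0718])
E
```

```text
t 12.25 tcp [ 0.5016 -0.3403  0.0944] yaw 13.0 tilt [ 0.0015 -0.0012 -1.    ] shift cm [-0.09 -0.1   2.26] tool-z turn None q [-0.68  0.15  1.86 -0.    1.13 -0.91] F [-0.2 -0.4 -0.4] w 0.0255
```

View pics/s7z.png

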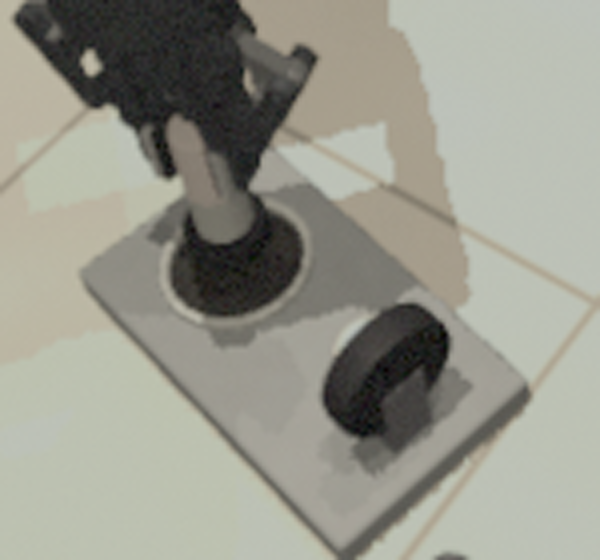

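Request:
{"op": "servo_tool", "data": {"plan": [[-0.1, -0.1, 0.5, 0, 0, 0, 2], [-0.1, -0.1, 1.0, 0, 0, 0, 2], [-0.1, -0.1, 1.4, 0, 0, 0, 2], [-0.1, -0.1, 1.7, 0, 0, 0, 2], [-0.1, -0.1, 1.9, 0, 0, 0, 2], [-0.1, -0.1, 2.0, 0, 0, 0, 2], [-0.1, -0.1, 2.1, 0, 0, 0, 2], [-0.1, -0.1, 2.1, 0, 0, 0, 2]]}}

```text
time: 12.92
tool_pos: [0.4997, -0.3391, 0.0721]
orientation: [0.994, 0.113, -0.0, -0.0]
force: [0.7, 0.6, -0.8]
width: 0.0254
```

```bash
python3 - <<'E'
from h import *
delta([.5005,-.3395,.0718])
E
```

```text
t 12.92 tcp [ 0.4997 -0.3391  0.0721] yaw 12.9 tilt [-2.e-04  1.e-04 -1.e+00] shift cm [0.07 0.06 0.03] tool-z turn None q [-0.69  0.17  1.88 -0.    1.09 -0.91] F [ 0.7  0.6 -0.8] w 0.0254
```

No contact yet; small steps down.

Request:
{"op": "servo_tool", "data": {"plan": [[0, 0, 0.05, 0, 0, 0, 2], [0, 0, 0.1, 0, 0, 0, 2], [0, 0, 0.1, 0, 0, 0, 2], [0, 0, 0.1, 0, 0, 0, 2]]}}

```text
time: 13.25
tool_pos: [0.4999, -0.3394, 0.0718]
orientation: [0.994, 0.113, 0.0, 0.0]
force: [-1.3, -0.5, 3.0]
width: 0.0254
```

```bash
python3 - <<'E'
from h import *
delta([.5005,-.3395,.0718])
E
```

```text
t 13.25 tcp [ 0.4999 -0.3394  0.0718] yaw 13.0 tilt [ 4.e-04 -4.e-04 -1.e+00] shift cm [0.05 0.03 0.  ] tool-z turn None q [-0.69  0.17  1.88 -0.    1.09 -0.91] F [-1.3 -0.5  3. ] w 0.0254
```

Request:
{"op": "servo_tool", "data": {"plan": [[0, 0, 0, 0, 0, 0, 2.8], [0, 0, 0, 0, 0, 0, 3.2], [0, 0, 0, 0, 0, 0, 4], [0, 0, 0, 0, 0, 0, 5], [0, 0, 0, 0, 0, 0, 6.5], [0, 0, 0, 0, 0, 0, 6.5], [0, 0, 0, 0, 0, 0, 6.5]]}}

```text
time: 13.83
tool_pos: [0.4997, -0.3392, 0.0713]
orientation: [0.994, 0.113, 0.0, 0.0]
force: [-0.3, 0.1, -0.1]
width: 0.0649
```

```bash
python3 - <<'E'
from h import *
s=get_image("scene")
def br(c): return np.clip((c/255.)**0.6*255,0,255).astype('uint8')
cv2.imwrite("pics/s8z.png",cv2.resize(br(s[250:390,120:270]),None,fx=4,fy=4,interpolation=2))
delta([.5005,-.3395,.0718])
E
```

```text
t 13.88 tcp [ 0.4997 -0.3392  0.0713] yaw 12.9 tilt [ 0. -0. -1.] shift cm [ 0.07  0.05 -0.05] tool-z turn None q [-0.69  0.17  1.88  0.    1.09 -0.91] F [ 0.2 -0.6 -0.4] w 0.065
```

View pics/s8z.png

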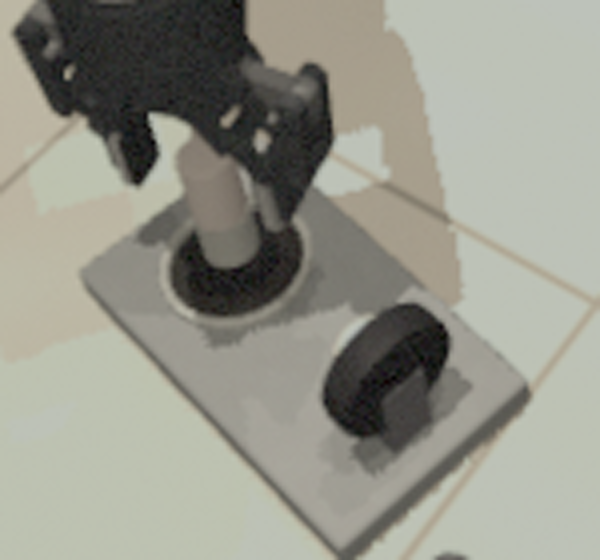

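Released and standing. Retreat straight up, then aside.

Request:
{"op": "servo_tool", "data": {"plan": [[0, 0, -1, 0, 0, 0, 6.5], [0, 0, -2.5, 0, 0, 0, 6.5], [0, 0, -5, 0, 0, 0, 6.5], [0, 0, -8, 0, 0, 0, 6.5], [0, 0, -11, 0, 0, 0, 6.5], [0, 0, -14, 0, 0, 0, 6.5], [0, 0, -16, 0, 0, 0, 6.5], [-5, -18, -17, 0, 0, 0, 6.5], [-5, -18, -17, 0, 0, 0, 6.5], [-5, -18, -17, 0, 0, 0, 6.5], [-5, -18, -17, 0, 0, 0, 6.5], [-5, -18, -17, 0, 0, 0, 6.5]]}}

```text
time: 14.88
tool_pos: [0.4089, -0.1722, 0.2421]
orientation: [0.994, 0.113, 0.0, -0.0]
force: [0.7, -0.5, -0.5]
width: 0.0649
```

Request:
{"op": "servo_tool", "data": {"plan": [[0, 0, 0, 0, 0, 0, 6.5], [0, 0, 0, 0, 0, 0, 6.5], [0, 0, 0, 0, 0, 0, 6.5], [0, 0, 0, 0, 0, 0, 6.5]]}}

```text
time: 15.22
tool_pos: [0.411, -0.1757, 0.2417]
orientation: [0.994, 0.112, 0.0, 0.0]
force: [-0.7, 1.3, 1.2]
width: 0.0649
```

```bash
python3 - <<'E'
from h import *
def br(c): return np.clip((c/255.)**0.6*255,0,255).astype('uint8')
cv2.imwrite("pics/s9.png",br(get_image("scene")))
t=get_image("top");cv2.imwrite("pics/t9.png",br(t))
cv2.imwrite("pics/t9z.png",cv2.resize(br(t[160:270,370:450]),None,fx=5,fy=5,interpolation=2))
delta([.5005,-.3395,.0718])
E
```

```text
t 15.32 tcp [ 0.411  -0.1757  0.2413] yaw 12.9 tilt [-5.e-04  2.e-04 -1.e+00] shift cm [ 5.08 17.97 16.94] tool-z turn None q [-0.52 -0.35  2.07 -0.    1.43 -0.75] F [0.5 0.4 0.6] w 0.0648
```

View pics/s9.png

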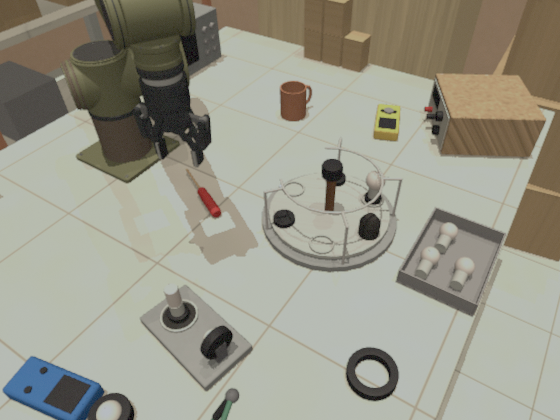

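View pics/t9z.png

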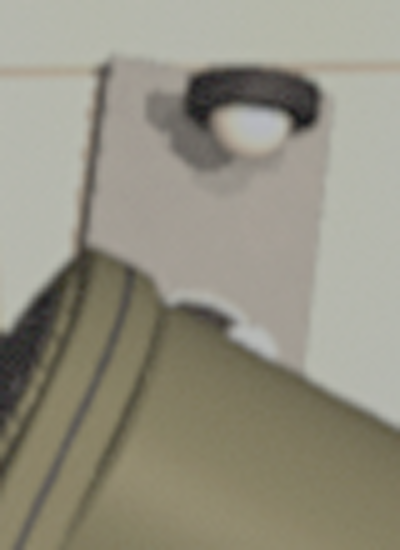

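```bash
python3 -c "
from plant import *
print(job_done())"
```

```text
the job is handed in; nothing more can be done
None
```

I gripped the carousel's knob and turned it about 64° clockwise, which put the slim lamp's bay at the front. Then I lifted the lamp straight up through the gap, set it down in the seat of the test stand with about 3 N of contact, let go and moved the arm clear. I handed the job in about 15 s into the 45 s limit.

**Bay position:** after the turn, the top view put the lamp's foot at 169.6° and the white front mark at 169.8°. Other features in that view and the scene view gave 168.4° to 171.3°.

**Lamp placement:** the last scene picture shows the lamp upright and released inside the seat ring. It was let go within about 1 mm of the seat centre I had measured.

**Globe lamp:** the same picture shows it still standing in its bay behind the rail, and the empty front bay where it should be.

**Limits of the checks:**
- **Final top view:** the arm hid most of the seat, so the final placement was confirmed from the scene view only.
- **Camera disagreement:** the two cameras disagreed by 3 to 5 mm on positions at the carousel, so I used values in between.

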